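Clamp a specimen cassette in the screw press

TASK

Take the blue cassette out of the drying rack, lay it flat on the bench with its window upward and let go; then take it again across its width and put its window end under the screw press, lengthwise in line with the bed, with the ribbed end sticking out towards the robot and the pad over the middle of the window. Turn the crank clockwise until the pad meets the cassette, then about a third of a turn more so that it is snug but not crushed, and let go. Leave the orange cassette, the bottle and the beaker where they are.

Things in the scene. Friction and masses are not known exactly. Their poses are not given: they have to be found in the camera images.
- blue_mid (a point): centre of the blue cassette, a slab 170 x 50 x 20 mm, 0.2 kg. x: along its length from the ribbed end (-x) to the window end (+x); z: out of the window face (white field, two yellow slices). It starts in one of the rack's slots, on its long edge, 50 mm high, centre 33 mm above the bench, window end away from the robot (+x, within 0.3 rad), window face towards world +y, own -y up.
- blue_window (a point): middle of the blue cassette's window, on the surface of the window face, 46 mm from the cassette's centre towards the window end; z out of the face
- orange_mid (a point): centre of an orange cassette, otherwise the same, standing in the other slot; to be left alone
- rack: grey drying rack, fixed, 120 x 150 mm, origin under its centre, x along its two slots, which lie 40 mm either side of the middle (y = +40 and -40 mm). Cassettes stand on its 8 mm floor between ribs that reach 22 mm above the bench, with 2 mm play each side. The bench between rack and press is free: a flat white sheet of paper (240 x 170 mm) marks it, its middle at x = 490, y = -30 mm.
- press_bed (a point): point on the bed of the fixed green press straight below the screw, 20 mm above the bench; x along the bed away from the robot, z up. The bed reaches 75 mm to -x, 60 to +x, 45 to -y, 85 to +y. A column stands at y over 50 mm and carries the head, 44 mm wide along x, its underside 86 mm and its top 136 mm above the bed. The bed is open to -x, +x and -y; the knob starts on the +x half.
- pad_face (a point): centre of the underside of the black round pad (40 mm diameter) under the screw; at the start 28 to 36 mm above the bed, so that a cassette passes below it. The pad hangs on a spring in the screw's sleeve; its red stem goes into the sleeve as the spring is compressed.
- crank (a joint): turn of the crank on top of the press (rad), grows clockwise seen from above; starts at 0 to 2.4. At value c the crank arm points 1.2 - c rad from the press's x axis (counter-clockwise positive). Screw lead 20 mm: screw, crank and pad go down 20 mm each turn clockwise. Stays where it is left; friction about 0.2 N m. It can be turned to 11.
- crank_knob (a point): middle of the upright black knob on the crank, 20 mm diameter, 45 mm tall, freely spinning on its own axis, 45 mm from the screw axis; at the start some 230 mm above the bench, and it sinks with the screw. The crank arm is directly below the knob.
- pad (a joint): compression of the pad's spring (m): 0 while the pad hangs free, grows once the pad bears on something; 5000 N/m, 14 mm at most. A third of a turn past first contact is about 6 mm (about 30 N on the cassette, which adds about 0.1 N m at the crank).
- stain: brown bottle with a black cap, 44 mm diameter, 120 mm tall, origin under its centre; to be left alone
- beaker: empty glass beaker, 70 mm diameter, 90 mm tall, origin under its centre; to be left alone
Not all that is in view belongs to the job. Of the things shaped like the part that bears blue_mid, the blue one is meant.

How it is judged:
By the outcome, as a careful person would: the job done as asked, in the order asked, and still so for the second after the job is handed in, with the robot touching nothing.
It also fails if it takes over 72 s, if anything falls off the work surface, if the arm or the gripper's body presses on something with over 40 N, if the wrist force passes 120 N, or if a joint passes its speed limit or range.

ROBOT

A 7-joint arm with a two-finger parallel gripper is mounted at the origin on the work surface. World frame = base frame: x ahead of the robot, y to its left, z up, the work surface at z = 0. Lengths are in m, angles in rad, forces in N, time in s.
With the tool pointing down it reaches from about 0.4 to 0.85 m from the base axis. Payload 6.9 kg.
Tool frame: the origin (TCP) lies at the centre of the arm's flange, where the gripper is bolted on; the fingertips stand 173 mm ahead of it and the grasp point (between the pads) lies arm.grasp_offset ahead of it (arm.grasp_offset is the distance from the TCP to the grasp point, in m); z points along the fingers, y is the line along which they close (so a half turn about z gives the same grasp; the last joint's range is limited). The gripper opens to 85 mm and grips with 20 to 120 N. Pads are 22 mm wide; open, the fingers measure 114 mm over their backs; the gripper's body (76 mm by 85 mm) begins 54 mm behind the grasp point. The pads swing forward as they close: fully open they stand 13 mm farther back than shut.
Start: joints at [-1.018, 0.507, -0.238, 1.5, 0.126, 1.149, -0.155], TCP at [0.271, 0.563, 0.405] pointing down, gripper open.
Joint ranges: [-3.08, 3.08], [-0.24, 2.05], [-1.43, 1.35], [0, 2.5], [-1.52, 4.66], [0.17, 1.96], [-2.89, 2.89]. Speed limits (rad/s): [2.39, 2.39, 3.14, 3.14, 3.14, 3.14, 3.14].

INTERFACE

Orientations are given as a unit quaternion [x, y, z, w].
In Python, from station import arm gives the robot as it stands.
- The arm moves only by the tool drive_tool, never from a script. Its argument "series" is text: rows parted by semicolons, each of 6 numbers parted by spaces: the shift along the tool's x, y, z in units of 0.5 m (1.0 is 0.5 m), then the turn, a rotation vector about the tool's x, y, z in units of 0.1 rad (1.0 is 0.1 rad). A call has 1 to 20 rows; each row shifts and turns the commanded pose from where the row before left it, along the tool's axes as they then stand; what a row does not reach is not made up. A row lasts 1/12 s, in which the tool goes at most 41.7 mm and 7.16 degrees, less where a joint would pass 70% of its speed; a pose out of reach is approached as far as the arm can. A call with a number of a shift or a turn outside -1 to 1 is refused whole. A call with a gripper value outside its range is refused whole. "gripper" is the finger opening in mm, from 0 to 85.4, set as the call begins (left out, the last holds). The fingers move at their own pace and stop on an object; the grip force is fixed at half the most. Time passes only in rows, so rows that do not move let the fingers close. It gives the time, the measured TCP pose, the force, the opening and the grip force at its end, in the units of the state.
- arm.get_state(): the state, without advancing time (a new reading comes with each control period).
- arm.read_camera(name): name is "side" or "top"; returns the picture (420x560x3 uint8, blue, green, red); there is no depth.
- arm.camera_model(name): a dict with "mtx" (3x3 intrinsics, pixels), "k1" (the pictures are not rectified: a ray, as slopes to the right and down, at radius r is drawn at 1 + k1 r^2 times it, then the intrinsics apply), "rvec" (rotation vector, rad) and "tvec" (3), from world to camera coordinates, as OpenCV has them. Camera axes: x right, y down, z forward; pixel columns grow to the right and rows downward; lengths in m; the calibration is good to about 2 mm. A picture is of the moment at which its call begins. camera_model takes no time and is no camera call.
- arm.sign_off(): hands the job in; it is judged then, once.
The state is a dict: "t": time; "joint_positions": joint angles; "dq": joint speeds; "tau": joint torques, N m; "ee_pos": TCP position; "ee_rot": TCP orientation; "contact_force": force on the tool from outside, world axes, zero at the start; "wrist_torque": the same for the moment, N m; "width": finger opening in m; "gripper_force": force on a finger pad.
Only numpy, scipy, OpenCV 4.12 (cv2) and the standard library are available. Lean on these libraries where they do the work, as an engineer would, in place of code of your own. Each camera call takes 0.05 s, during which the arm holds its last target. There are 200 camera calls.

## Working session

There is one attempt and no reset: what is moved stays moved. The work goes in short steps, Python scripts to look and compute and a tool call to move; the robot and the scene stay as the last step left them, time stands still between calls to the robot, and variables do not carry over. Pictures are saved under pics/ and viewed, at most 14 in all, crops included, and the job is handed in when it is done.

Besides the shell and the picture viewer there is one more tool, called by a JSON object that holds its "api" and its "payload". drive_tool: Moves the arm, as the interface text tells. Its arguments: {"type":"object","properties":{"series":{"type":"string"},"gripper":{"type":"number"}},"required":["series"]}

```bash
mkdir -p pics
cat > h.py <<'E'
import numpy as np, cv2
from scipy.spatial.transform import Rotation as R
from station import arm
def cam(n):
    m=arm.camera_model(n); K=np.array(m["mtx"],float); Rm=cv2.Rodrigues(np.array(m["rvec"],float))[0]; t=np.array(m["tvec"],float).ravel()
    return K,m["k1"],Rm,t
def ray(n,u,v):
    K,k1,Rm,t=cam(n); d=np.linalg.solve(K,[u,v,1.])[:2]; s=d.copy()
    for _ in range(30): s=d/(1+k1*(s@s))
    return -Rm.T@t, Rm.T@np.array([s[0],s[1],1])
def onz(n,u,v,z):
    o,d=ray(n,u,v); return o+d*(z-o[2])/d[2]
def two(a,b):
    o1,d1=ray("side",*a); o2,d2=ray("top",*b)
    A=np.stack([d1,-d2],1); s=np.linalg.lstsq(A,o2-o1,rcond=None)[0]
    p,q=o1+s[0]*d1,o2+s[1]*d2; return (p+q)/2,np.linalg.norm(p-q)
def proj(n,P):
    K,k1,Rm,t=cam(n); c=Rm@np.asarray(P,float)+t; s=c[:2]/c[2]; s=s*(1+k1*(s@s)); return (K@[s[0],s[1],1])[:2]
def snap(n,f):
    im=arm.read_camera(n); cv2.imwrite(f"pics/{f}.png",im); return im
E
python3 - <<'E'
from h import *
snap("side","s0");snap("top","t0")
s=arm.get_state();print({k:np.round(s[k],3) for k in("t","ee_pos","ee_rot","width","contact_force")},arm.grasp_offset)
for n in("side","top"):print(n,-cam(n)[2].T@cam(n)[3],cam(n)[2].round(2).tolist())
E
```

```text
{'t': np.float64(0.1), 'ee_pos': array([0.271, 0.563, 0.404]), 'ee_rot': array([ 0.222,  0.975, -0.001, -0.   ]), 'width': np.float64(0.085), 'contact_force': array([ 0.158, -0.673,  0.552])} 0.1547
side [ 0.54372973 -0.62072883  0.87396761] [[1.0, -0.03, 0.01], [-0.01, -0.76, -0.65], [0.02, 0.65, -0.76]]
top [ 0.46060038 -0.00306964  1.14812708] [[0.03, -1.0, 0.02], [-0.99, -0.03, -0.12], [0.12, -0.02, -0.99]]
```

View pics/s0.png

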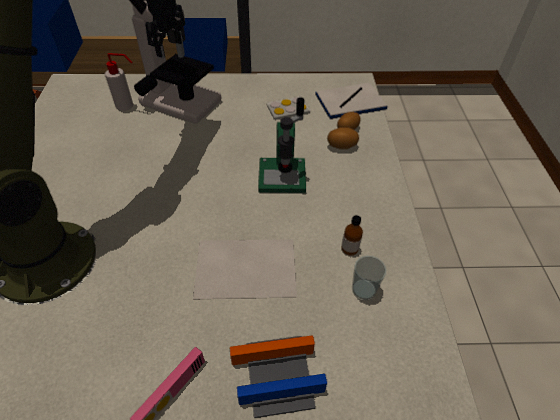

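View pics/t0.png

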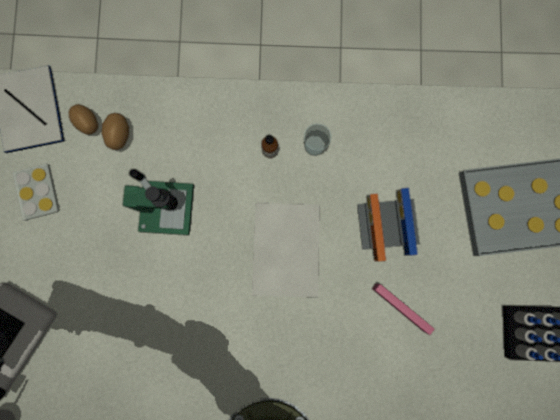

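The side view shows blue (282,389) and orange (272,350) in the rack, with the press at (283,165). The top view shows blue (409,221), orange (377,227), the press bed (172,208) and the knob near (137,175). Next I'll measure these.

```bash
cat > m0.py <<'E'
from h import *
s=cv2.imread("pics/s0.png");t=cv2.imread("pics/t0.png")
def blob(im,lo,hi,roi):
    h=cv2.cvtColor(im,cv2.COLOR_BGR2HSV);m=cv2.inRange(h,lo,hi);k=np.zeros_like(m);x0,y0,x1,y1=roi;k[y0:y1,x0:x1]=m[y0:y1,x0:x1]
    c=max(cv2.findContours(k,0,2)[0],key=cv2.contourArea);return c
for nm,lo,hi in(("blue",(105,120,40),(125,255,255)),("orange",(3,150,80),(16,255,255))):
    for n,im,roi in(("top",t,(340,170,440,280)),("side",s,(220,320,340,410))):
        c=blob(im,lo,hi,roi);r=cv2.minAreaRect(c);b=cv2.boxPoints(r)
        print(nm,n,np.round(r[0],1),np.round(r[1],1))
        for p in b: print("   ",p.round(1),onz(n,*p,0.058).round(4))
c=blob(t,(55,80,30),(90,255,255),(110,160,210,250));r=cv2.boxPoints(cv2.minAreaRect(c))
print("press top");[print(p.round(1),onz("top",*p,.02).round(4)) for p in r]
c=blob(s,(55,80,30),(90,255,255),(240,150,320,205));r=cv2.boxPoints(cv2.minAreaRect(c))
print("press side");[print(p.round(1),onz("side",*p,.02).round(4)) for p in r]
a=cv2.resize(t[150:245,100:210],None,fx=5,fy=5,interpolation=2);b=cv2.resize(s[105:200,245:320],None,fx=5,fy=5,interpolation=2)
o=np.hstack([a,b])
o=o[:, :925];o=cv2.convertScaleAbs(cv2.resize(o,(790,int(475*790/925))),alpha=1.8);cv2.imwrite("pics/c0.png",o);print(o.shape,790/925)
E
python3 m0.py
```

```text
blue top [406.9 221.6] [65.9 11.9]
    [396.6 189.7] [ 0.6441 -0.3038  0.058 ]
    [408.4 188.1] [ 0.6491 -0.3335  0.058 ]
    [417.3 253.4] [ 0.4859 -0.3544  0.058 ]
    [405.5 255. ] [ 0.4811 -0.3252  0.058 ]
blue side [282.  388.7] [18.9 89.6]
    [236.3 386.2] [ 0.4819 -0.3353  0.058 ]
    [324.9 372.6] [ 0.6504 -0.3134  0.058 ]
    [327.7 391.3] [ 0.6524 -0.3484  0.058 ]
    [239.1 404.9] [ 0.4884 -0.3689  0.058 ]
orange top [376.9 227.1] [66.4  8.3]
    [369.  194.6] [ 0.6296 -0.2341  0.058 ]
    [377.2 193.6] [ 0.6327 -0.2549  0.058 ]
    [384.9 259.5] [ 0.4685 -0.2742  0.058 ]
    [376.7 260.5] [ 0.4655 -0.2538  0.058 ]
orange side [271.5 345.1] [ 9.5 85. ]
    [228.8 346.3] [ 0.4641 -0.2568  0.058 ]
    [312.9 334.5] [ 0.6338 -0.2353  0.058 ]
    [314.3 343.9] [ 0.6349 -0.2555  0.058 ]
    [230.1 355.7] [ 0.4676 -0.2762  0.058 ]
press top
[122.  229.8] [0.5256 0.3888 0.02  ]
[124.9 180. ] [0.6542 0.3906 0.02  ]
[192.6 184. ] [0.6493 0.2166 0.02  ]
[189.7 233.8] [0.5201 0.2173 0.02  ]
press side
[259. 158.] [0.5218 0.3467 0.02  ]
[305. 158.] [0.659  0.3447 0.02  ]
[305. 188.] [0.6506 0.2195 0.02  ]
[259. 188.] [0.5221 0.2215 0.02  ]
(405, 790, 3) 0.8540540540540541
```

View pics/c0.png

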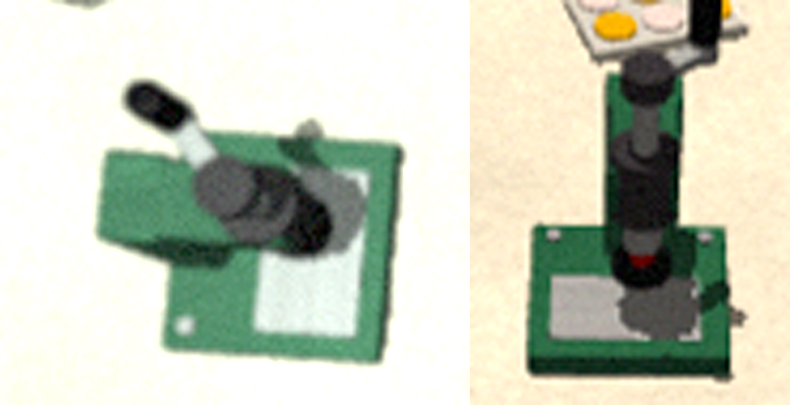

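The crop shows the bed, its tilt, the hub disc at the top of the screw, the pad, and the arm to the knob pointing towards +x and slightly +y.

```bash
cat >> h.py <<'E'
def Rdown(yaw,tilt=0): # tool y at yaw+90deg, then tilt about the tool x by -tilt
    y=np.array([-np.sin(yaw),np.cos(yaw),0]);z=np.array([0,0,-1.]);x=np.cross(y,z)
    return R.from_matrix(np.stack([x,y,z],1))*R.from_rotvec([-tilt,0,0])
def plan(gp,Rt,L=None):
    "turn first (in place about the TCP), then shift in the new tool axes; units of the rows"
    L=L or arm.grasp_offset; s=arm.get_state(); R0=R.from_quat(s["ee_rot"]); p=np.array(s["ee_pos"])
    rv=(R0.inv()*Rt).as_rotvec()/.1
    tcp=np.array(gp)-Rt.apply([0,0,L]); d=Rt.inv().apply(tcp-p)/.5
    print("t",round(s["t"],2),"grasp",(p+R0.apply([0,0,L])).round(4),"turn",rv.round(2),"shift",d.round(4),"tcp goal",tcp.round(4))
E
python3 - <<'E'
from h import *
T=lambda x,y:(100+x/4.27,150+y/4.27)
S=lambda x,y:(245+(x-470)/4.27,105+y/4.27)
print("hub",two(S(648,66),T(225,187)))
print("pad",two(S(641,262),T(308,232)))
print("knob base",two(S(705,55),T(175,117)))
print("knob top",two((300.5,98.),T(143,97)))
print("bed top");[print(onz("top",*T(*q),.02).round(4)) for q in((163,350),(380,362),(400,148),(108,150))]
print("bed side");[print(onz("side",*S(*q),.02).round(4)) for q in((530,358),(728,358),(722,228),(533,228))]
plan([.567,-.334,.16],Rdown(.13))
E
```

```text
hub (array([0.59412055, 0.2613557 , 0.2180975 ]), np.float64(0.0034081870229572863))
pad (array([0.59188685, 0.25483817, 0.06918441]), np.float64(0.006162417419412356))
knob base (array([0.63084708, 0.29308491, 0.20235424]), np.float64(0.002224417482195413))
knob top (array([0.62878904, 0.28931547, 0.26422199]), np.float64(0.001969424988454329))
bed top
[0.5212 0.3477 0.02  ]
[0.5176 0.219  0.02  ]
[0.6476 0.2139 0.02  ]
[0.6408 0.3886 0.02  ]
bed side
[0.5223 0.2182 0.02  ]
[0.6515 0.2162 0.02  ]
[0.656 0.343 0.02 ]
[0.5241 0.3449 0.02  ]
t 0.1 grasp [0.2705 0.563  0.2492] turn [-0.02 -0.   -5.78] shift [-0.3552 -1.8561  0.1784] tcp goal [ 0.567  -0.334   0.3147]
```

{"api": "drive_tool", "payload": {"series": "0 0 0 0 0 -1.156;0 0 0 0 0 -1.156;0 0 0 0 0 -1.156;0 0 0 0 0 -1.156;0 0 0 0 0 -1.156;-0.0148 -0.0773 0 0 0 0;-0.0148 -0.0773 0 0 0 0;-0.0148 -0.0773 0 0 0 0;-0.0148 -0.0773 0 0 0 0;-0.0148 -0.0773 0 0 0 0;-0.0148 -0.0773 0 0 0 0;-0.0148 -0.0773 0 0 0 0;-0.0148 -0.0773 0 0 0 0;-0.0148 -0.0773 0 0 0 0;-0.0148 -0.0773 0 0 0 0;-0.0148 -0.0773 0 0 0 0;-0.0148 -0.0773 0 0 0 0;-0.0148 -0.0773 0 0 0 0;-0.0148 -0.0773 0 0 0 0;-0.0148 -0.0773 0 0 0 0", "gripper": 60}}

```text
out of range: a turn must lie within [-1, 1]
```

{"api": "drive_tool", "payload": {"series": "-0.0148 -0.0773 0 0 0 0;-0.0148 -0.0773 0 0 0 0;-0.0148 -0.0773 0 0 0 0;-0.0148 -0.0773 0 0 0 0;-0.0148 -0.0773 0 0 0 0;-0.0148 -0.0773 0 0 0 0;-0.0148 -0.0773 0 0 0 0;-0.0148 -0.0773 0 0 0 0;-0.0148 -0.0773 0 0 0 0;0 0 0 0 0 0;0 0 0 0 0 0;0 0 0 0 0 0"}}

```text
t: 1.1
ee_pos: [0.1802, 0.2213, 0.405]
ee_rot: [0.222, 0.975, 0.001, 0.0]
contact_force: [0.5, -0.5, 0.2]
width: 0.0856
gripper_force: 0.0
```

```bash
python3 -c "
from h import *
plan([.567,-.334,.16],Rdown(.13)); print(arm.get_state()['joint_positions'])
snap('side','s1');snap('top','t1')
plan([.567,-.334,.051],Rdown(.13))"
```

```text
t 1.1 grasp [0.1804 0.2215 0.2503] turn [ 0.01  0.01 -5.78] shift [-0.6231 -1.2016  0.1807] tcp goal [ 0.567  -0.334   0.3147]
[-0.76548733 -0.03369977 -0.19940903  2.25260139 -0.00822343  0.92043151
  0.16282874]
t 1.2 grasp [0.1805 0.2221 0.2501] turn [ 0.01  0.   -5.77] shift [-0.6225 -1.2029  0.3983] tcp goal [ 0.567  -0.334   0.2057]
```

{"api": "drive_tool", "payload": {"series": "0 0 0 0 0 -0.96;0 0 0 0 0 -0.96;0 0 0 0 0 -0.96;0 0 0 0 0 -0.96;0 0 0 0 0 -0.96;0 0 0 0 0 -0.96;-0.07 0 0 0 0 0;-0.07 0 0 0 0 0;-0.07 0 0 0 0 0;-0.07 0 0 0 0 0;-0.07 0 0 0 0 0;-0.07 0 0 0 0 0;-0.07 0 0 0 0 0;0 0 0 0 0 0", "gripper": 60}}

```text
t: 2.37
ee_pos: [0.4292, 0.2534, 0.4033]
ee_rot: [-0.063, 0.998, -0.0, 0.001]
contact_force: [0.6, 0.3, -0.1]
width: 0.0599
gripper_force: 0.0
```

{"api": "drive_tool", "payload": {"series": "-0.0088 -0.08 0 0 0 0;-0.0088 -0.08 0 0 0 0;-0.0088 -0.08 0 0 0 0;-0.0088 -0.08 0 0 0 0;-0.0088 -0.08 0 0 0 0;-0.0088 -0.08 0 0 0 0;-0.0088 -0.08 0 0 0 0;-0.0088 -0.08 0 0 0 0;-0.0088 -0.08 0 0 0 0;-0.0088 -0.08 0 0 0 0;-0.0088 -0.08 0 0 0 0;-0.0088 -0.08 0 0 0 0;-0.0088 -0.08 0 0 0 0;-0.0088 -0.08 0 0 0 0;-0.0088 -0.08 0 0 0 0;0 0 0 0 0 0"}}

```text
t: 3.7
ee_pos: [0.5651, -0.3425, 0.4023]
ee_rot: [-0.06, 0.998, -0.002, -0.002]
contact_force: [-1.7, -0.7, -0.5]
width: 0.06
gripper_force: 0.0
```

```bash
python3 -c "
from h import *
plan([.567,-.334,.16],Rdown(.13)); print(arm.get_state()['joint_positions'])
snap('side','s1')
"
```

```text
t 3.7 grasp [ 0.5647 -0.3433  0.2476] turn [-0.05 -0.03 -0.09] shift [-0.006   0.0163  0.1753] tcp goal [ 0.567  -0.334   0.3147]
[ 0.414733    0.56578394  0.16124135  1.40260745 -0.08692476  1.18012813
  2.27577085]
```

{"api": "drive_tool", "payload": {"series": "-0.006 0.0163 0.05 -0.05 -0.03 -0.09;0 0 0.07 0 0 0;0 0 0.07 0 0 0;0 0 0.06 0 0 0;0 0 0 0 0 0;0 0 0 0 0 0"}}

```text
t: 4.25
ee_pos: [0.5678, -0.3239, 0.2781]
ee_rot: [-0.069, 0.998, 0.004, -0.0]
contact_force: [-0.3, -0.2, 1.1]
width: 0.0604
gripper_force: 0.0
```

```bash
python3 -c "
from h import *
plan([.567,-.334,.051],Rdown(.13))
a=snap('side','s1');b=snap('top','t1')
plan([.567,-.334,.051],Rdown(.13))
o=np.hstack([cv2.resize(a[300:420,210:350],None,fx=2.8,fy=2.8),cv2.resize(b[160:280,340:480],None,fx=2.8,fy=2.8)]);cv2.imwrite('pics/c1.png',cv2.convertScaleAbs(o,alpha=1.6))
"
```

```text
t 4.25 grasp [ 0.5676 -0.3227  0.1234] turn [ 0.08 -0.    0.09] shift [ 0.0043 -0.0197  0.1447] tcp goal [ 0.567  -0.334   0.2057]
t 4.35 grasp [ 0.5691 -0.3245  0.1267] turn [0.04 0.05 0.08] shift [ 0.0052 -0.0172  0.1514] tcp goal [ 0.567  -0.334   0.2057]
```

View pics/c1.png

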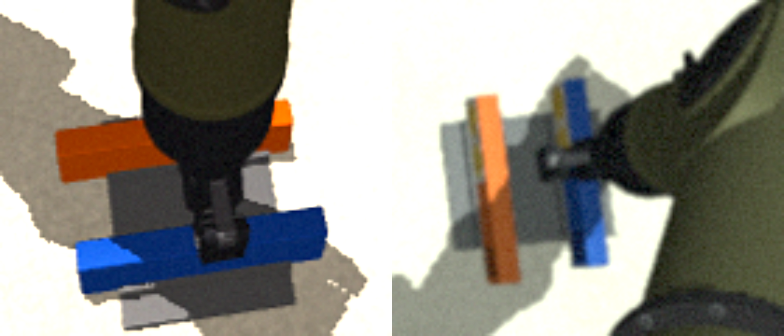

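The gripper sits above the blue cassette, slightly towards +y (side view, finger at about (220,235) in the crop). I'll correct that and go down.

{"api": "drive_tool", "payload": {"series": "0.004 -0.017 0.03 0.04 0.02 0.08;0 0 0.04 0 0 0;0 0 0 0 0 0;0 0 0 0 0 0;0 0 0 0 0 0"}}

```text
t: 4.77
ee_pos: [0.5673, -0.334, 0.2468]
ee_rot: [-0.065, 0.998, -0.0, 0.002]
contact_force: [0.5, -0.1, -0.2]
width: 0.0599
gripper_force: 0.0
```

```bash
python3 -c "
from h import *
plan([.567,-.334,.051],Rdown(.13));print(arm.get_state()['contact_force'])"
```

```text
t 4.77 grasp [ 0.5679 -0.334   0.0921] turn [-0.    0.03 -0.  ] shift [0.0007 0.0001 0.0821] tcp goal [ 0.567  -0.334   0.2057]
[ 0.47503342 -0.10625898 -0.20879602]
```

{"api": "drive_tool", "payload": {"series": "0 0 0.04 0 0 0;0 0 0.04 0 0 0;0 0 0 0 0 0;0 0 0 0 0 0"}}

```text
t: 5.1
ee_pos: [0.5669, -0.3338, 0.2055]
ee_rot: [-0.065, 0.998, 0.001, 0.0]
contact_force: [0.2, 0.3, -0.2]
width: 0.0599
gripper_force: 0.0
```

{"api": "drive_tool", "payload": {"series": "0 0 0 0 0 0;0 0 0 0 0 0;0 0 0 0 0 0;0 0 0 0 0 0;0 0 0 0 0 0;0 0 0 0 0 0;0 0 0 0 0 0", "gripper": 10}}

```text
t: 5.68
ee_pos: [0.567, -0.3343, 0.2061]
ee_rot: [-0.064, 0.998, -0.0, 0.001]
contact_force: [-1.1, 0.4, 6.7]
width: 0.0192
gripper_force: 59.8
```

```bash
python3 -c "
from h import *
plan([.567,-.334,.051],Rdown(.13));print(arm.get_state()['contact_force'])"
```

```text
t 5.68 grasp [ 0.5675 -0.3343  0.0514] turn [-0.    0.03 -0.01] shift [-0.      0.0005  0.0009] tcp goal [ 0.567  -0.334   0.2057]
[-1.09076609  0.37343878  6.72667839]
```

{"api": "drive_tool", "payload": {"series": "0 0 -0.02 0 0 0;0 0 -0.05 0 0 0;0 0 -0.07 0 0 0;0 0 -0.07 0 0 0;0 0 -0.07 0 0 0;0 0 0 0 0 0;0 0 0 0 0 0"}}

```text
t: 6.27
ee_pos: [0.5667, -0.3343, 0.3476]
ee_rot: [-0.065, 0.998, -0.001, 0.002]
contact_force: [-0.7, 0.1, -2.5]
width: 0.0188
gripper_force: 59.8
```

```bash
python3 -c "
from h import *
plan([.49,-.03,.2],Rdown(0))
print(arm.get_state()['contact_force'],arm.get_state()['width'])"
```

```text
t 6.27 grasp [ 0.5674 -0.3345  0.1929] turn [-0.02  0.05  1.29] shift [ 0.1533  0.6086 -0.0142] tcp goal [ 0.49   -0.03    0.3547]
[-0.7270118   0.12188926 -2.5084981 ] 0.018807396419746596
```

{"api": "drive_tool", "payload": {"series": "0 0 0 0 0 0.43;0 0 0 0 0 0.43;0 0 0 0 0 0.43;0.01 0.04 0 0 0 0;0.018 0.073 0 0 0 0;0.018 0.073 0 0 0 0;0.018 0.073 0 0 0 0;0.018 0.073 0 0 0 0;0.018 0.073 0 0 0 0;0.018 0.073 0 0 0 0;0.018 0.073 0 0 0 0;0.012 0.05 0 0 0 0;0 0 0 0 0 0;0 0 0 0 0 0"}}

```text
t: 7.43
ee_pos: [0.4916, -0.0317, 0.344]
ee_rot: [-0.002, 1.0, 0.001, -0.001]
contact_force: [0.0, -0.8, -1.4]
width: 0.0188
gripper_force: 59.9
```

```bash
python3 -c "
from h import *
plan([.49,-.03,.2],Rdown(0))
print(arm.get_state()['joint_positions'])"
```

```text
t 7.43 grasp [ 0.4914 -0.0315  0.1893] turn [ 0.02 -0.02  0.04] shift [ 0.0033  0.0034 -0.0215] tcp goal [ 0.49   -0.03    0.3547]
[-0.11192778  0.37169028  0.17612971  1.93285201 -0.0871411   0.8460995
  1.68533558]
```

{"api": "drive_tool", "payload": {"series": "0 -0.0263 0.0011 -0.85 0 0;0 -0.0263 0.0011 -0.85 0 0;0 -0.0263 0.0011 -0.85 0 0;0 -0.0263 0.0011 -0.85 0 0;0 -0.0263 0.0011 -0.85 0 0;0 -0.0263 0.0011 -0.85 0 0;0 -0.0263 0.0011 -0.85 0 0;0 -0.0263 0.0011 -0.85 0 0;0 -0.0263 0.0011 -0.85 0 0;0 -0.0263 0.0011 -0.85 0 0;0 0 0 0 0 0;0 0 0 0 0 0"}}

```text
t: 8.43
ee_pos: [0.492, -0.152, 0.2906]
ee_rot: [0.002, 0.911, 0.412, -0.0]
contact_force: [-0.6, 0.6, -2.5]
width: 0.0191
gripper_force: 59.8
```

```bash
python3 -c "
from h import *
plan([.49,-.0315,.036],Rdown(0,.85))
s=arm.get_state();print(s['joint_positions'],s['contact_force'],s['width'])"
```

```text
t 8.43 grasp [ 0.4922 -0.0359  0.1884] turn [-0.01  0.02 -0.04] shift [ 0.004  -0.2234  0.2078] tcp goal [ 0.49   -0.1477  0.1381]
[ 0.56598427  0.62109477 -0.11402687  1.85594781 -0.72587932  1.22256718
  2.48016186] [-0.62770792  0.62545663 -2.48075513] 0.019106167726092475
```

{"api": "drive_tool", "payload": {"series": "0.004 -0.0435 0.0405 0 0 0;0 -0.0435 0.0405 0 0 0;0 -0.0435 0.0405 0 0 0;0 -0.0435 0.0405 0 0 0;0 -0.0235 0.0205 0 0 0;0 -0.02 0.02 0 0 0;0 0 0 0 0 0;0 0 0 0 0 0;0 0 0 0 0 0"}}

```text
t: 9.18
ee_pos: [0.4911, -0.1453, 0.1449]
ee_rot: [-0.001, 0.911, 0.412, 0.001]
contact_force: [0.6, 0.4, -1.9]
width: 0.0192
gripper_force: 59.7
```

```bash
python3 -c "
from h import *
plan([.49,-.0315,.036],Rdown(0,.85))
a=snap('side','s2');b=snap('top','t2')
o=np.hstack([cv2.resize(a[200:330,170:320],None,fx=2.6,fy=2.6),cv2.resize(b[180:310,220:370],None,fx=2.6,fy=2.6)]);cv2.imwrite('pics/c2.png',cv2.convertScaleAbs(o,alpha=1.6))
s=arm.get_state();print(s['contact_force'])"
```

```text
t 9.18 grasp [ 0.4913 -0.0291  0.0428] turn [0.   0.01 0.02] shift [ 0.0022 -0.0135  0.0053] tcp goal [ 0.49   -0.1477  0.1381]
[ 0.64264211 -0.88836971 -2.68062922]
```

View pics/c2.png

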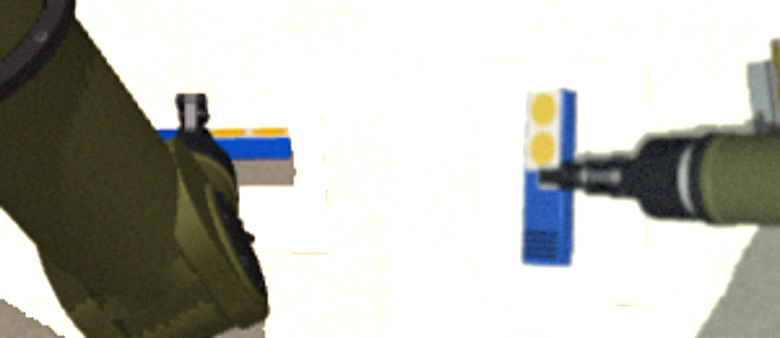

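The window faces up and towards +y, and the cassette is tilted just above the bench. I'll lower it to contact.

{"api": "drive_tool", "payload": {"series": "0 -0.003 0.0026 0 0 0;0 -0.003 0.0026 0 0 0;0 0 0 0 0 0;0 -0.003 0.0026 0 0 0;0 0 0 0 0 0;0 0 0 0 0 0"}}

```text
t: 9.78
ee_pos: [0.4907, -0.1456, 0.138]
ee_rot: [-0.0, 0.911, 0.413, 0.001]
contact_force: [-0.5, -3.0, 3.3]
width: 0.0191
gripper_force: 60.5
```

```bash
python3 -c "
from h import *
plan([.49,-.0315,.036],Rdown(0,.85))"
```

```text
t 9.78 grasp [ 0.4908 -0.0292  0.0361] turn [0.02 0.01 0.01] shift [ 0.0013 -0.0027 -0.0033] tcp goal [ 0.49   -0.1477  0.1381]
```

{"api": "drive_tool", "payload": {"series": "0 0 0 0 0 0;0 0 0 0 0 0;0 0 0 0 0 0;0 0 0 0 0 0;0 0 -0.01 0 0 0;0 0 -0.02 0 0 0;0 0 -0.02 0 0 0;0 0 -0.02 0 0 0;0 0 -0.03 0 0 0;0 0 -0.05 0 0 0;0 0 -0.06 0 0 0;0 0 -0.06 0 0 0;0 0 0 0 0 0;0 0 0 0 0 0", "gripper": 27}}

```text
t: 10.95
ee_pos: [0.4904, -0.2492, 0.2282]
ee_rot: [0.001, 0.911, 0.411, 0.002]
contact_force: [0.2, 1.2, -0.4]
width: 0.0269
gripper_force: 0.0
```

```bash
python3 -c "
from h import *
a=snap('side','s3');b=snap('top','t3')
o=np.hstack([cv2.resize(a[180:330,150:320],None,fx=2.3,fy=2.3),cv2.resize(b[170:320,220:390],None,fx=2.3,fy=2.3)]);cv2.imwrite('pics/c3.png',cv2.convertScaleAbs(o,alpha=1.6))
h=cv2.cvtColor(b,cv2.COLOR_BGR2HSV);m=cv2.inRange(h,(105,120,40),(125,255,255))|cv2.inRange(h,(15,120,80),(35,255,255));m[:,:220]=0;m[:,345:]=0
m=cv2.morphologyEx(m,3,np.ones((15,15)))
c=max(cv2.findContours(m,0,2)[0],key=cv2.contourArea);r=cv2.minAreaRect(c)
for p in cv2.boxPoints(r):print(p,onz('top',*p,.02).round(4))
print(onz('top',*r[0],.02))
plan([.43,-.03,.13],Rdown(0))
"
```

```text
[275.87015 280.8957 ] [ 0.4071 -0.0063  0.02  ]
[278.00998 216.70033] [ 0.5706 -0.007   0.02  ]
[295.7236  217.29077] [ 0.5705 -0.0528  0.02  ]
[293.58377 281.48615] [ 0.4069 -0.0513  0.02  ]
[ 0.48799609 -0.02934338  0.02      ]
t 11.05 grasp [ 0.4904 -0.1304  0.125 ] turn [8.52 0.01 0.01] shift [ 0.1207  0.4335 -0.1156] tcp goal [ 0.43   -0.03    0.2847]
```

View pics/c3.png

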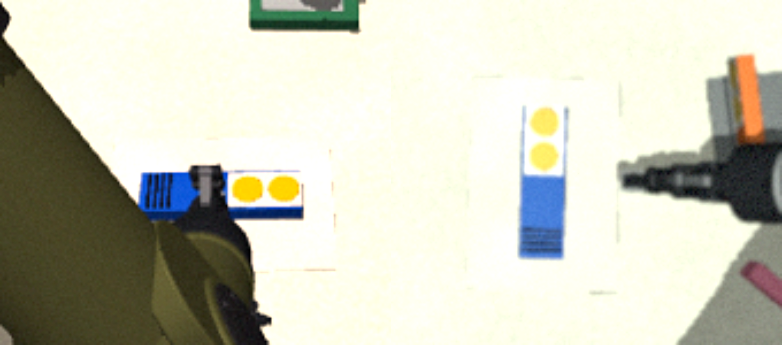

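The cassette lies flat on the paper with its window up, centre (0.489, -0.030) and yaw about 0. I'll tilt back and regrasp near the ribbed end.

{"api": "drive_tool", "payload": {"series": "0 0.0263 0.0011 0.852 0 0;0 0.0263 0.0011 0.852 0 0;0 0.0263 0.0011 0.852 0 0;0 0.0263 0.0011 0.852 0 0;0 0.0263 0.0011 0.852 0 0;0 0.0263 0.0011 0.852 0 0;0 0.0263 0.0011 0.852 0 0;0 0.0263 0.0011 0.852 0 0;0 0.0263 0.0011 0.852 0 0;0 0.0263 0.0011 0.852 0 0;0.028 0.05 0 0 0 0;0.028 0.05 0 0 0 0;0.028 0.05 0 0 0 0;0.028 0.05 0 0 0 0;0 0 0 0 0 0;0 0 0 0 0 0", "gripper": 85}}

```text
t: 12.38
ee_pos: [0.4334, -0.0286, 0.2789]
ee_rot: [-0.002, 1.0, 0.0, -0.001]
contact_force: [0.4, -0.1, 0.4]
width: 0.0849
gripper_force: 0.0
```

```bash
python3 -c "
from h import *
plan([.434,-.029,.022],Rdown(-.006))
print(arm.get_state()['joint_positions'])"
```

```text
t 12.38 grasp [ 0.4332 -0.0286  0.1242] turn [ 0.   -0.01  0.11] shift [-0.0011 -0.0008  0.2044] tcp goal [ 0.434  -0.029   0.1767]
[-0.20475864  0.40164824  0.29485912  2.1557713  -0.19944228  0.61051861
  1.80786347]
```

{"api": "drive_tool", "payload": {"series": "-0.001 0 0.06 0 0 0.1;0 0 0.06 0 0 0;0 0 0.04 0 0 0;0 0 0.025 0 0 0;0 0 0.017 0 0 0;0 0 0 0 0 0;0 0 0 0 0 0"}}

```text
t: 12.97
ee_pos: [0.4352, -0.0313, 0.1782]
ee_rot: [0.005, 1.0, -0.0, 0.0]
contact_force: [0.7, 0.2, 0.5]
width: 0.0854
gripper_force: 0.0
```

```bash
python3 -c "
from h import *
plan([.434,-.029,.022],Rdown(-.006))
print(arm.get_state()['contact_force'])"
```

```text
t 12.97 grasp [ 0.4352 -0.0314  0.0235] turn [-0.01  0.   -0.05] shift [0.0025 0.0046 0.0029] tcp goal [ 0.434  -0.029   0.1767]
[0.69805855 0.23078326 0.47746437]
```

{"api": "drive_tool", "payload": {"series": "0.002 0.003 0.002 0 0 -0.05;0 0 0 0 0 0;0 0 0 0 0 0"}}

```text
t: 13.22
ee_pos: [0.4343, -0.0292, 0.178]
ee_rot: [0.002, 1.0, -0.0, 0.001]
contact_force: [-0.2, -0.2, 0.1]
width: 0.0853
gripper_force: 0.0
```

{"api": "drive_tool", "payload": {"series": "0 0 0 0 0 0;0 0 0 0 0 0;0 0 0 0 0 0;0 0 0 0 0 0;0 0 0 0 0 0;0 0 0 0 0 0", "gripper": 40}}

```text
t: 13.72
ee_pos: [0.4341, -0.0292, 0.1779]
ee_rot: [0.002, 1.0, -0.0, 0.001]
contact_force: [-1.7, 1.2, 8.8]
width: 0.0484
gripper_force: 61.4
```

{"api": "drive_tool", "payload": {"series": "0 0 -0.02 0 0 0;0 0 -0.04 0 0 0;0 0 -0.06 0 0 0;0 0 -0.03 0 0 0;0 0 0 0 0 0;0 0 0 0 0 0"}}

```text
t: 14.22
ee_pos: [0.434, -0.029, 0.2527]
ee_rot: [0.002, 1.0, -0.0, 0.001]
contact_force: [0.3, -0.1, -2.6]
width: 0.0487
gripper_force: 62.9
```

```bash
python3 -c "
from h import *
b=snap('top','t4');a=snap('side','s4')
o=np.hstack([cv2.resize(a[150:300,150:320],None,fx=2.3,fy=2.3),cv2.resize(b[170:320,220:390],None,fx=2.3,fy=2.3)]);cv2.imwrite('pics/c4.png',cv2.convertScaleAbs(o,alpha=1.6))
plan([.594-.20,.261,.05],Rdown(-.025))"
```

```text
t 14.32 grasp [ 0.4335 -0.0291  0.0968] turn [-0.01 -0.01  0.21] shift [0.0937 0.5778 0.0937] tcp goal [0.394  0.261  0.2047]
```

View pics/c4.png

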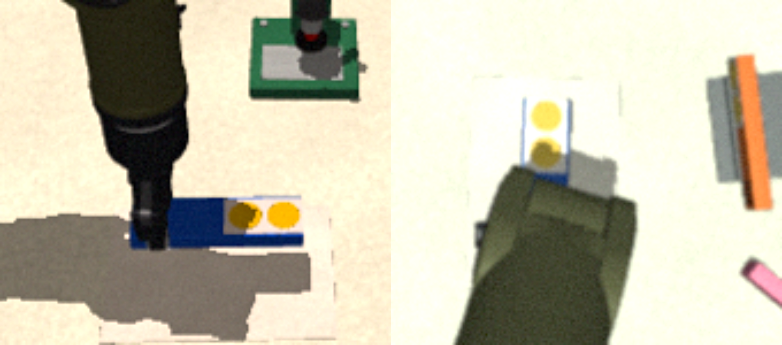

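Held across its width near the ribbed end. The slices are at side crop (243,215) and (284,215), and top crop (545,153) and (545,115). I'll check for droop.

Run:
```python
from h import *
def cen(im,roi):
    h=cv2.cvtColor(im,cv2.COLOR_BGR2HSV);m=cv2.inRange(h,(15,120,40),(35,255,255));k=0*m;x0,y0,x1,y1=roi;k[y0:y1,x0:x1]=m[y0:y1,x0:x1]
    n,l,s,c=cv2.connectedComponentsWithStats(k);i=np.argsort(-s[1:,4])[:2]+1;return c[i]
a=cen(cv2.imread('pics/s4.png'),(240,220,300,260));a=a[np.argsort(-a[:,0])]
b=cen(cv2.imread('pics/t4.png'),(260,200,310,250));b=b[np.argsort(b[:,1])]
P=[two(a[i],b[i]) for i in(0,1)];print(a,b,P);print((P[0][0]+P[1][0])/2)
```

```text
[[272.70229008 243.05343511]
 [256.00729927 243.27007299]] [[287.10526316 219.94736842]
 [286.77118644 235.8220339 ]] [(array([ 0.5558811 , -0.02887885,  0.09514989]), np.float64(0.00045519925465043164)), (array([ 0.5177602 , -0.02907905,  0.09548288]), np.float64(0.00023379872125734678))]
[ 0.53682065 -0.02897895  0.09531639]
```

{"api": "drive_tool", "payload": {"series": "0 0 0 0 0 0.21;0.006 0.035 0 0 0 0;0.0117 0.07 0 0 0 0;0.0117 0.073 0 0 0 0;0.0117 0.073 0 0 0 0;0.0117 0.073 0 0 0 0;0.0117 0.073 0 0 0 0;0.0117 0.073 0 0 0 0;0.0117 0.073 0 0 0 0;0.006 0.045 0 0 0 0;0 0 0.03 0 0 0;0 0 0.04 0 0 0;0 0 0 0 0 0;0 0 0 0 0 0;0 0 0 0 0 0"}}

```text
t: 15.57
ee_pos: [0.3949, 0.2653, 0.217]
ee_rot: [0.014, 1.0, -0.001, 0.0]
contact_force: [0.0, -0.4, -1.7]
width: 0.0485
gripper_force: 63.1
```

```bash
python3 -c "
from h import *
plan([.394,.266,.0465],Rdown(-.025))
plan([.491,.2636,.0465],Rdown(-.025))
print(arm.get_state()['joint_positions'])"
```

```text
t 15.57 grasp [0.3949 0.265  0.0623] turn [-0.02  0.   -0.02] shift [0.0019 0.0013 0.0316] tcp goal [0.394  0.266  0.2012]
t 15.57 grasp [0.3949 0.265  0.0623] turn [-0.02  0.   -0.02] shift [-0.1922  0.0013  0.0316] tcp goal [0.491  0.2636 0.2012]
[-0.84618883  0.55943619  0.29870937  2.11772125 -0.3236107   0.50791524
  1.23774916]
```

{"api": "drive_tool", "payload": {"series": "0 0 0.016 0 0 0;0 0.001 0.016 0 0 0;0 0 0 0 0 0;0 0 0 0 0 0"}}

```text
t: 15.9
ee_pos: [0.3947, 0.2661, 0.2007]
ee_rot: [0.013, 1.0, -0.001, 0.0]
contact_force: [-0.3, -0.2, -1.9]
width: 0.0483
gripper_force: 63.0
```

```bash
python3 -c "
from h import *
plan([.491,.2636,.0465],Rdown(-.025));print(arm.get_state()['contact_force'])
a=snap('side','s5')
cv2.imwrite('pics/c5.png',cv2.convertScaleAbs(cv2.resize(a[90:200,190:330],None,fx=5,fy=5,interpolation=2),alpha=1.8))"
```

```text
t 15.9 grasp [0.3947 0.2659 0.046 ] turn [-0.01  0.   -0.01] shift [-0.1927 -0.0002 -0.001 ] tcp goal [0.491  0.2636 0.2012]
[-0.25007012 -0.17649153 -1.85597216]
```

View pics/c5.png

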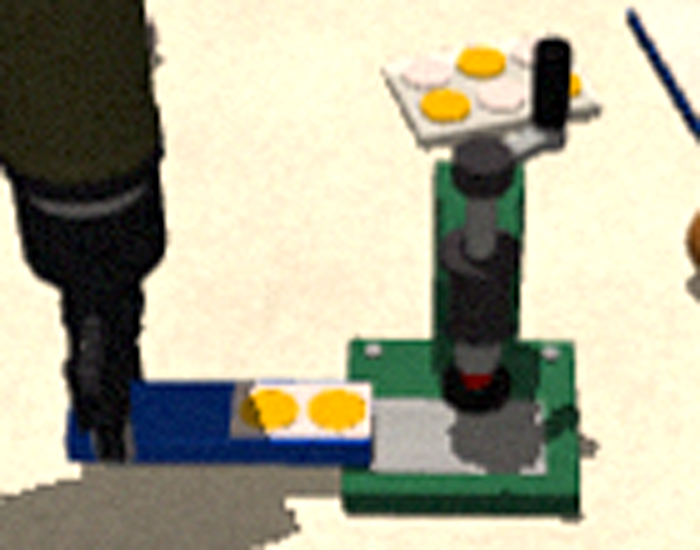

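The cassette's window end is over the -x rim of the bed, level, with the pad at crop (477,390) ahead of it. I'll insert it.

{"api": "drive_tool", "payload": {"series": "-0.015 0 0 0 0 0;-0.025 0 0 0 0 0;-0.025 0 0 0 0 0;-0.025 0 0 0 0 0;-0.025 0 0 0 0 0;-0.025 0 0 0 0 0;-0.025 0 0 0 0 0;-0.018 0 0 0 0 0;-0.01 0 0 0 0 0;0 0 0 0 0 0;0 0 0 0 0 0;0 0 0 0 0 0"}}

```text
t: 16.95
ee_pos: [0.4905, 0.2639, 0.201]
ee_rot: [0.013, 1.0, -0.001, -0.0]
contact_force: [0.1, 0.6, -1.9]
width: 0.0482
gripper_force: 63.0
```

```bash
python3 -c "
from h import *
plan([.491,.2636,.0465],Rdown(-.025));print(arm.get_state()['contact_force'])
a=snap('side','s6');b=snap('top','t6')
o=np.hstack([cv2.resize(a[90:200,190:320],None,fx=3,fy=3,interpolation=2),cv2.resize(b[150:260,100:230],None,fx=3,fy=3,interpolation=2)])
cv2.imwrite('pics/c6.png',cv2.convertScaleAbs(o,alpha=1.8))"
```

```text
t 16.95 grasp [0.4905 0.2637 0.0463] turn [-0.01 -0.   -0.  ] shift [-0.001  -0.0006 -0.0004] tcp goal [0.491  0.2636 0.2012]
[ 0.10373147  0.61924353 -1.86613372]
```

View pics/c6.png

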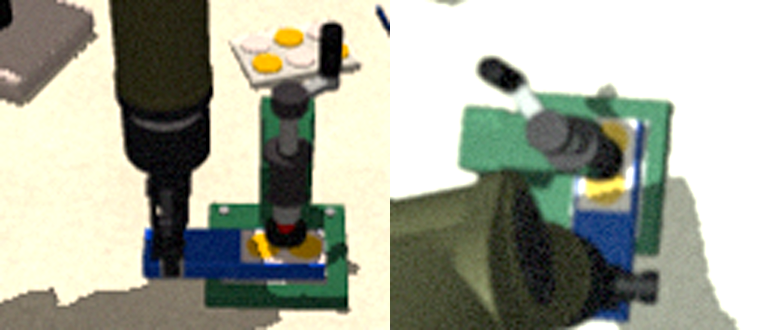

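The pad stands over the middle of the window, with the slices either side of it at side crop (265,247) and (305,247). I'll lower it onto the bed and release.

{"api": "drive_tool", "payload": {"series": "-0.001 0 0.002 0 0 0;0 0 0.002 0 0 0;0 0 0 0 0 0;0 0 0.002 0 0 0;0 0 0 0 0 0;0 0 0 0 0 0"}}

```text
t: 17.55
ee_pos: [0.4917, 0.2639, 0.1981]
ee_rot: [0.013, 1.0, -0.0, 0.0]
contact_force: [0.2, 0.3, -1.4]
width: 0.0484
gripper_force: 63.2
```

```bash
python3 -c "
from h import *
plan([.491,.2636,.0435],Rdown(-.025));print(arm.get_state()['contact_force'])"
```

```text
t 17.55 grasp [0.4918 0.2638 0.0434] turn [-0.01  0.01 -0.01] shift [ 0.0013 -0.0006 -0.0001] tcp goal [0.491  0.2636 0.1982]
[ 0.24895657  0.28565    -1.43341179]
```

{"api": "drive_tool", "payload": {"series": "0 0 0.002 0 0 0;0 0 0 0 0 0;0 0 0 0 0 0"}}

```text
t: 17.8
ee_pos: [0.4916, 0.2638, 0.1978]
ee_rot: [0.013, 1.0, -0.0, 0.0]
contact_force: [-2.7, -1.4, 6.0]
width: 0.0486
gripper_force: 64.2
```

{"api": "drive_tool", "payload": {"series": "0 0 0 0 0 0;0 0 0 0 0 0;0 0 0 0 0 0;0 0 0 0 0 0;0 0 0 0 0 0;0 0 0 0 0 0", "gripper": 80}}

```text
t: 18.3
ee_pos: [0.4917, 0.2638, 0.197]
ee_rot: [0.013, 1.0, -0.0, 0.0]
contact_force: [-0.6, -0.3, 0.0]
width: 0.0801
gripper_force: 0.0
```

{"api": "drive_tool", "payload": {"series": "0 0 -0.02 0 0 0;0 0 -0.06 0 0 0;0 0 -0.08 0 0 0;0 0 -0.08 0 0 0;0 0 -0.08 0 0 0;0 0 -0.08 0 0 0;0 0 -0.08 0 0 0;0 0 0 0 0 0;0 0 0 0 0 0"}}

```text
t: 19.05
ee_pos: [0.4917, 0.2637, 0.4405]
ee_rot: [0.013, 1.0, 0.001, 0.003]
contact_force: [-0.2, -0.2, -0.3]
width: 0.0797
gripper_force: 0.0
```

Run:
```python
from h import *
a=snap('side','s7');b=snap('top','t7')
def cen(im,roi):
    h=cv2.cvtColor(im,cv2.COLOR_BGR2HSV);m=cv2.inRange(h,(100,120,30),(125,255,255));k=0*m;x0,y0,x1,y1=roi;k[y0:y1,x0:x1]=m[y0:y1,x0:x1]
    return max(cv2.findContours(k,0,2)[0],key=cv2.contourArea)
for n,im,roi in(('side',a,(220,150,320,200)),('top',b,(130,170,210,280))):
    for p in cv2.boxPoints(cv2.minAreaRect(cen(im,roi))):print(n,p.round(1),onz(n,*p,.04).round(4))
plan([.63,.291,.3],Rdown(.7))
plan([.63,.291,.3],Rdown(.7-np.pi/2))
print(arm.get_state()['joint_positions'])
o=np.hstack([cv2.resize(a[90:200,190:320],None,fx=3,fy=3,interpolation=2),cv2.resize(b[150:260,100:230],None,fx=3,fy=3,interpolation=2)])
cv2.imwrite('pics/c7.png',cv2.convertScaleAbs(o,alpha=1.8))
```

```text
side [238. 183.] [0.4648 0.2219 0.04  ]
side [238. 166.] [0.4625 0.2907 0.04  ]
side [298. 166.] [0.634  0.2882 0.04  ]
side [298. 183.] [0.6301 0.2194 0.04  ]
top [158.3 254.6] [0.4651 0.2882 0.04  ]
top [163.2 189.5] [0.6294 0.2862 0.04  ]
top [184.1 191.1] [0.627  0.2332 0.04  ]
top [179.3 256.2] [0.4626 0.2362 0.04  ]
t 19.15 grasp [0.4911 0.2637 0.2824] turn [-0.01  0.   -7.26] shift [-0.2475 -0.1375 -0.0352] tcp goal [0.63   0.291  0.4547]
t 19.15 grasp [0.4911 0.2637 0.2824] turn [-0.01  0.01  8.45] shift [-0.1375  0.2475 -0.0352] tcp goal [0.63   0.291  0.4547]
[-0.81254944  0.39620559  0.41016066  1.63366718 -0.16863119  1.14706282
  1.18385482]
```

View pics/c7.png

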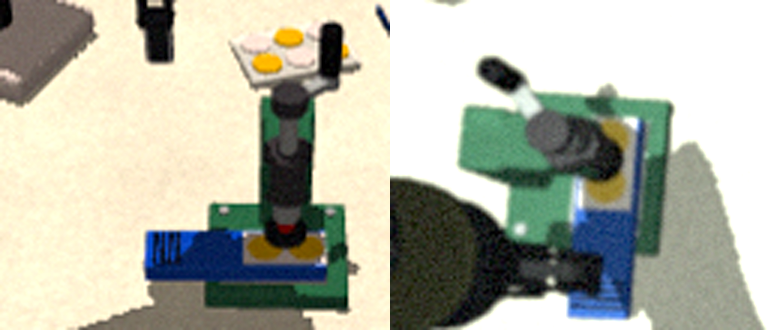

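The cassette lies on the bed in line with it: ribbed end sticking out, window under the pad, gripper clear. Next is the knob.

Run:
```python
from h import *
im=cv2.imread('pics/s5.png')
print(im[160:180,284:288].mean((1,)).round().astype(int).tolist())
for v in(170,170.5,171,171.5,172,172.5):
    o,d=ray('side',285.4,v);p=o+d*(.241-o[1])/d[1];print(v,p.round(4))
k=cv2.imread('pics/s7.png');print('blue front top edge expected',proj('side',[.594,.236,.04]))
print(k[160:190,285].tolist())
plan([.6284,.290,.3],Rdown(-.025))
```

```text
[[41, 42, 42], [42, 43, 44], [40, 43, 44], [42, 44, 42], [33, 35, 46], [0, 1, 52], [3, 3, 49], [1, 2, 31], [8, 8, 3], [1, 2, 2], [4, 4, 6], [2, 1, 0], [16, 18, 17], [38, 38, 41], [44, 47, 48], [42, 44, 45], [45, 46, 47], [43, 44, 46], [46, 46, 48], [44, 47, 48]]
170 [0.5954 0.241  0.069 ]
170.5 [0.5954 0.241  0.0672]
171 [0.5955 0.241  0.0653]
171.5 [0.5955 0.241  0.0634]
172 [0.5956 0.241  0.0616]
172.5 [0.5956 0.241  0.0597]
blue front top edge expected [284.71622181 178.92414957]
[[41, 43, 43], [40, 40, 43], [39, 42, 41], [37, 40, 39], [34, 36, 43], [5, 0, 50], [0, 0, 54], [0, 0, 43], [10, 5, 5], [2, 2, 2], [5, 5, 1], [4, 5, 8], [16, 15, 19], [49, 51, 56], [60, 60, 69], [54, 58, 66], [54, 59, 69], [58, 54, 60], [54, 30, 24], [52, 20, 3], [40, 8, 0], [46, 16, 3], [47, 18, 0], [49, 28, 22], [35, 39, 39], [17, 26, 6], [17, 31, 12], [21, 32, 13], [17, 29, 7], [21, 29, 17]]
t 19.15 grasp [0.4911 0.2637 0.2824] turn [-0.01  0.   -0.01] shift [-0.2733  0.0591 -0.0352] tcp goal [0.6284 0.29   0.4547]
```

{"api": "drive_tool", "payload": {"series": "0 0 -0.035 0 0 0;-0.04 0.009 0 0 0 0;-0.06 0.0125 0 0 0 0;-0.06 0.0125 0 0 0 0;-0.06 0.0125 0 0 0 0;-0.05 0.0125 0 0 0 0;0 0 0 0 0 0;0 0 0 0 0 0;0 0 0 0 0 0", "gripper": 60}}

```text
t: 19.9
ee_pos: [0.6268, 0.2899, 0.453]
ee_rot: [0.013, 1.0, -0.001, -0.001]
contact_force: [0.0, 0.7, 0.4]
width: 0.06
gripper_force: 0.0
```

```bash
python3 -c "
from h import *
plan([.6284,.290,.24],Rdown(-.025));print(arm.get_state()['joint_positions'])"
```

```text
t 19.9 grasp [0.6265 0.2896 0.2983] turn [-0.02 -0.02 -0.01] shift [-0.0032  0.0002  0.1167] tcp goal [0.6284 0.29   0.3947]
[-0.66905941  0.61135069  0.39569462  1.22001701 -0.22697563  1.35589969
  1.2549674 ]
```

{"api": "drive_tool", "payload": {"series": "-0.003 0 0.03 0 0 0;0 0 0.04 0 0 0;0 0 0.03 0 0 0;0 0 0.015 0 0 0;0 0 0 0 0 0;0 0 0 0 0 0"}}

```text
t: 20.4
ee_pos: [0.6282, 0.2901, 0.3978]
ee_rot: [0.013, 1.0, -0.0, 0.0]
contact_force: [-0.3, -0.7, 0.6]
width: 0.0599
gripper_force: 0.0
```

{"api": "drive_tool", "payload": {"series": "0 0 0 0 0 0;0 0 0 0 0 0;0 0 0 0 0 0;0 0 0 0 0 0;0 0 0 0 0 0;0 0 0 0 0 0;0 0 0 0 0 0", "gripper": 10}}

```text
t: 20.98
ee_pos: [0.6289, 0.2906, 0.3985]
ee_rot: [0.013, 1.0, 0.0, 0.001]
contact_force: [0.2, 2.9, 6.1]
width: 0.0184
gripper_force: 58.4
```

```bash
python3 -c "
from h import *
s=arm.get_state();print(s['contact_force'],s['wrist_torque'])
plan([.6284,.290,.24],Rdown(-.025));a=snap('side','s8');b=snap('top','t8')
o=np.hstack([cv2.resize(a[70:190,210:340],None,fx=3,fy=3,interpolation=2),cv2.resize(b[140:260,100:230],None,fx=3,fy=3,interpolation=2)])
cv2.imwrite('pics/c8.png',cv2.convertScaleAbs(o,alpha=1.8))"
```

```text
[0.18779671 2.89629363 6.05068052] [0.49281685 0.00775634 0.00720235]
t 20.98 grasp [0.6294 0.2907 0.2438] turn [ 0.01  0.03 -0.  ] shift [ 0.001  -0.0012  0.0075] tcp goal [0.6284 0.29   0.3947]
```

View pics/c8.png

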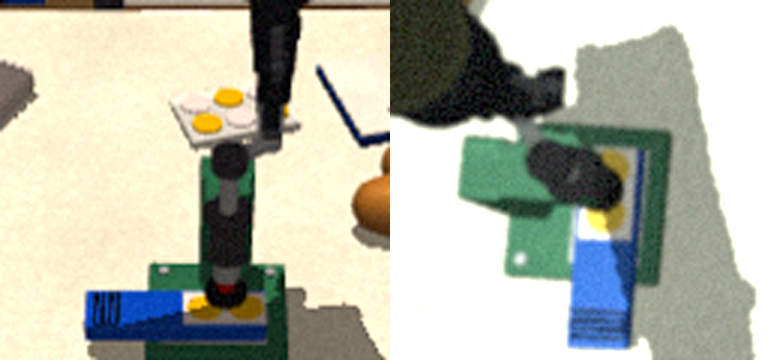

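The knob is between the pads and the crank arm points at about 0.70 rad. I'll work out the circle steps: 0.2 rad a row, clockwise.

```bash
cat >> h.py <<'E'
C=np.array([.594,.261])
def circ(phi,n,d=.2,z0=None,r=.045):
    s=arm.get_state();p=np.array(s["ee_pos"])[:2]; Rt=Rdown(-.025)
    rows=[]
    for k in range(1,n+1):
        q=C+r*np.array([np.cos(phi-k*d),np.sin(phi-k*d)])
        dd=Rt.inv().apply([*(q-p),-.02*d/2/np.pi])/.5; rows.append(dd.round(3)); p=q
    print(s["t"],"phi now",np.arctan2(*(np.array(s["ee_pos"])[:2]-C)[::-1]).round(3),"r",np.linalg.norm(np.array(s["ee_pos"])[:2]-C).round(4),"z",s["ee_pos"][2])
    for w in rows: print(*w)
E
python3 -c "
from h import *
circ(.70,17)"
```

```text
21.0833 phi now 0.702 r 0.0457 z 0.39845944287467305
-0.01 -0.016 0.001
-0.007 -0.016 0.001
-0.004 -0.018 0.001
-0.0 -0.018 0.001
0.003 -0.018 0.001
0.007 -0.017 0.001
0.01 -0.015 0.001
0.013 -0.013 0.001
0.015 -0.01 0.001
0.017 -0.007 0.001
0.018 -0.003 0.001
0.018 0.0 0.001
0.018 0.004 0.001
0.017 0.007 0.001
0.015 0.01 0.001
0.012 0.013 0.001
0.01 0.015 0.001
```

{"api": "drive_tool", "payload": {"series": "-0.010 -0.016 0.001 0 0 0;-0.007 -0.016 0.0015 0 0 0;-0.004 -0.018 0.001 0 0 0;0 -0.018 0.0015 0 0 0;0.003 -0.018 0.001 0 0 0;0.007 -0.017 0.0015 0 0 0;0 0 0 0 0 0"}}

```text
t: 21.67
ee_pos: [0.6313, 0.239, 0.3944]
ee_rot: [0.012, 1.0, 0.001, -0.001]
contact_force: [-7.6, 2.6, 7.5]
width: 0.0187
gripper_force: 59.0
```

```bash
python3 -c "
from h import *
circ(.70-1.2,1);print(arm.get_state()['contact_force'],arm.get_state()['width'])"
```

```text
21.6667 phi now -0.533 r 0.0433 z 0.39444768206029374
0.005 -0.014 0.001
[-7.63448194  2.6246326   7.45317953] 0.018726873138440275
```

{"api": "drive_tool", "payload": {"series": "0.011 -0.015 0.001 0 0 0;0.013 -0.013 0.0015 0 0 0;0.015 -0.010 0.001 0 0 0;0.017 -0.007 0.0015 0 0 0;0.018 -0.003 0.001 0 0 0;0.018 0 0.0015 0 0 0;0.018 0.004 0.001 0 0 0;0.017 0.007 0.0015 0 0 0;0.015 0.010 0.001 0 0 0;0 0 0 0 0 0;0 0 0 0 0 0"}}

```text
t: 22.58
ee_pos: [0.5622, 0.2294, 0.3891]
ee_rot: [0.012, 1.0, 0.002, 0.003]
contact_force: [4.4, 7.9, 0.8]
width: 0.0185
gripper_force: 58.9
```

```bash
python3 -c "
from h import *
circ(.70-3.0,10);print(arm.get_state()['contact_force'],arm.get_state()['width'])
a=snap('side','s9');print(a[158:185,285].tolist());print(arm.get_state()['contact_force'])"
```

```text
22.5833 phi now -2.359 r 0.0448 z 0.38910637930693553
0.009 0.009 0.001
0.01 0.015 0.001
0.006 0.017 0.001
0.003 0.018 0.001
-0.001 0.018 0.001
-0.004 0.017 0.001
-0.008 0.016 0.001
-0.011 0.014 0.001
-0.013 0.012 0.001
-0.015 0.009 0.001
[4.44777378 7.86503531 0.79964275] 0.018501059311033522
[[20, 18, 18], [29, 32, 30], [45, 45, 47], [39, 42, 41], [42, 44, 46], [43, 42, 44], [40, 43, 43], [42, 44, 43], [34, 37, 40], [19, 22, 45], [0, 0, 52], [1, 3, 47], [3, 0, 18], [5, 3, 0], [6, 7, 7], [5, 5, 4], [7, 9, 10], [33, 33, 39], [57, 61, 72], [56, 56, 61], [55, 33, 26], [53, 22, 8], [47, 17, 0], [48, 19, 7], [48, 16, 0], [52, 30, 25], [36, 42, 41]]
[3.59496928 8.54208364 2.43537547]
```

{"api": "drive_tool", "payload": {"series": "0.009 0.009 0.001 0 0 0;0.010 0.015 0.0015 0 0 0;0.006 0.017 0.001 0 0 0;0.003 0.018 0.0015 0 0 0;-0.001 0.018 0.001 0 0 0;-0.004 0.017 0.0015 0 0 0;-0.008 0.016 0.001 0 0 0;0 0 0 0 0 0;0 0 0 0 0 0"}}

```text
t: 23.38
ee_pos: [0.5538, 0.2845, 0.3848]
ee_rot: [0.011, 1.0, 0.002, -0.001]
contact_force: [-9.6, 5.7, 11.8]
width: 0.0183
gripper_force: 60.3
```

```bash
python3 -c "
from h import *
circ(.70-4.4,10);print(arm.get_state()['contact_force'],arm.get_state()['width'])
a=snap('side','s10');print(a[162:182,285].sum(1).tolist(),a[162:182,285,2].tolist())"
```

```text
23.3833 phi now 2.613 r 0.0466 z 0.38484682832754824
-0.015 0.015 0.001
-0.013 0.012 0.001
-0.015 0.009 0.001
-0.017 0.006 0.001
-0.018 0.002 0.001
-0.018 -0.001 0.001
-0.017 -0.005 0.001
-0.016 -0.008 0.001
-0.014 -0.011 0.001
-0.012 -0.014 0.001
[-9.57318471  5.73712364 11.79981006] 0.01833194258162273
[119, 127, 123, 135, 125, 127, 115, 55, 57, 31, 19, 26, 10, 5, 96, 170, 96, 77, 67, 63] [41, 44, 41, 46, 43, 42, 47, 54, 48, 20, 7, 6, 4, 1, 36, 61, 20, 4, 3, 2]
```

```bash
sed -i 's/^C=np.*/C=np.array([.593,.2625])/' h.py; python3 -c "
from h import *
circ(-3.653,14)"
```

```text
23.4333 phi now 2.632 r 0.045 z 0.38486427321631933
-0.01 0.015 0.001
-0.013 0.013 0.001
-0.015 0.01 0.001
-0.017 0.007 0.001
-0.018 0.003 0.001
-0.018 -0.0 0.001
-0.018 -0.004 0.001
-0.016 -0.007 0.001
-0.015 -0.01 0.001
-0.012 -0.013 0.001
-0.009 -0.015 0.001
-0.006 -0.017 0.001
-0.003 -0.018 0.001
0.001 -0.018 0.001
```

{"api": "drive_tool", "payload": {"series": "-0.010 0.015 0 0 0 0;-0.013 0.013 0 0 0 0;-0.015 0.010 0 0 0 0;-0.017 0.007 0.0015 0 0 0;0 0 0 0 0 0;0 0 0 0 0 0"}}

```text
t: 23.93
ee_pos: [0.5826, 0.307, 0.3825]
ee_rot: [0.011, 1.0, 0.002, -0.001]
contact_force: [-3.4, 9.1, -0.5]
width: 0.0185
gripper_force: 59.0
```

```bash
python3 -c "
from h import *
circ(-3.653-.8,1);print(arm.get_state()['contact_force'],arm.get_state()['width'])
a=snap('side','s11');print(a[162:182,285].sum(1).tolist(),a[162:182,285,2].tolist())"
```

```text
23.9333 phi now 1.801 r 0.0457 z 0.38253275158996036
-0.016 0.001 0.001
[-3.42987764  9.1390313  -0.49121233] 0.018483525159245184
[122, 126, 122, 125, 121, 129, 117, 92, 51, 48, 18, 18, 12, 2, 91, 170, 108, 68, 60, 66] [42, 42, 40, 43, 41, 44, 41, 47, 50, 33, 4, 3, 4, 2, 35, 60, 23, 1, 0, 4]
```

The pad's lower edge stopped moving at row 175.9 while the crank went on 0.8 rad. So contact came after about 4.4 rad, and the goal is about 6.3 rad of total turn, which leaves about 1.15.

```bash
python3 -c "
from h import *
circ(1.801,6,.192)"
```

```text
23.9833 phi now 1.803 r 0.0457 z 0.38253799609661265
-0.018 0.001 0.001
-0.017 -0.001 0.001
-0.017 -0.004 0.001
-0.016 -0.007 0.001
-0.014 -0.01 0.001
-0.012 -0.012 0.001
```

{"api": "drive_tool", "payload": {"series": "-0.018 0.001 0.001 0 0 0;-0.017 -0.001 0.0015 0 0 0;-0.017 -0.004 0.001 0 0 0;-0.016 -0.007 0.0015 0 0 0;-0.014 -0.010 0.001 0 0 0;-0.012 -0.012 0.001 0 0 0;0 0 0 0 0 0;0 0 0 0 0 0"}}

```text
t: 24.65
ee_pos: [0.6307, 0.2875, 0.3787]
ee_rot: [0.012, 1.0, 0.001, 0.001]
contact_force: [5.3, 6.1, -5.1]
width: 0.0188
gripper_force: 58.8
```

```bash
python3 -c "
from h import *
circ(.6,1);print(arm.get_state()['contact_force'],arm.get_state()['width'])
a=snap('side','s12');print(a[162:182,285].sum(1).tolist(),a[162:182,285,2].tolist())"
```

```text
24.65 phi now 0.585 r 0.0452 z 0.3786797030208353
-0.008 -0.015 0.001
[ 5.34877045  6.09165799 -5.07502971] 0.018848317171912637
[125, 136, 120, 126, 131, 130, 133, 110, 102, 39, 0, 13, 6, 4, 87, 180, 111, 77, 63, 65] [42, 46, 42, 44, 44, 45, 45, 39, 48, 32, 0, 2, 0, 2, 31, 64, 26, 3, 0, 2]
```

{"api": "drive_tool", "payload": {"series": "0 0 0 0 0 0;0 0 0 0 0 0;0 0 0 0 0 0;0 0 0 0 0 0;0 0 0 0 0 0;0 0 -0.03 0 0 0;0 0 -0.06 0 0 0;0 0 -0.08 0 0 0;0.03 0 -0.07 0 0 0;0.08 0 0 0 0 0;0.08 0 0 0 0 0;0.08 0 0 0 0 0;0.08 0 0 0 0 0;0 0 0 0 0 0;0 0 0 0 0 0", "gripper": 60}}

```text
t: 25.95
ee_pos: [0.4532, 0.2907, 0.5002]
ee_rot: [0.012, 1.0, 0.0, 0.0]
contact_force: [0.5, -0.6, 1.2]
width: 0.0601
gripper_force: 0.0
```

```bash
python3 -c "
from h import *
a=snap('side','s13');b=snap('top','t13')
print(a[162:182,285].sum(1).tolist());print(arm.get_state()['contact_force'],arm.get_state()['t'])
for f in('s7','s10','s11','s13'):
    i=cv2.imread(f'pics/{f}.png').astype(int)[160:180,280:292];print(f,np.clip(i[...,2]-i[...,1]-15,0,None).sum())
o=np.hstack([cv2.resize(a[90:200,200:330],None,fx=3,fy=3,interpolation=2),cv2.resize(b[150:260,100:230],None,fx=3,fy=3,interpolation=2)])
cv2.imwrite('pics/c9.png',cv2.convertScaleAbs(o,alpha=1.8))"
```

```text
[125, 123, 116, 115, 124, 127, 121, 114, 82, 41, 14, 8, 6, 0, 95, 186, 150, 85, 56, 58]
[ 0.68628536  0.16558417 -0.61991464] 26.05
s7 480
s10 362
s11 281
s13 68
```

View pics/c9.png

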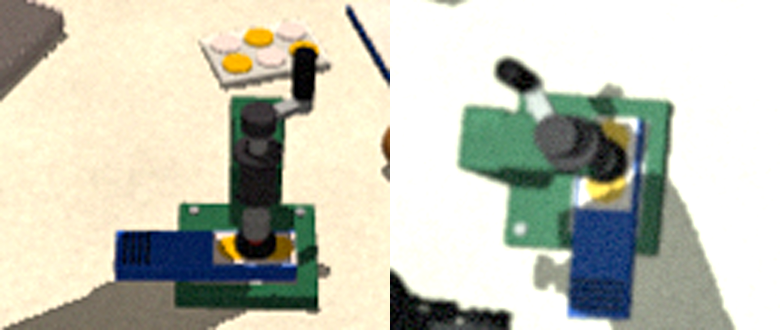

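The pad sits on the middle of the window, the cassette is in line with the bed, and the gripper is clear. One quick check of the compression before I hand in.

```bash
python3 -c "
from h import *
for f in('s5','s7','s8','s9','s10','s11','s12','s13'):
    i=cv2.imread(f'pics/{f}.png').astype(int);j=i[160:180,280:292];print(f,(np.clip(j[...,2]-j[...,1],0,None)*(j[...,1]<25)*(j[...,0]<25)).sum())
    c=i[165:180,283:288].sum(2).mean(1);print(c.round().astype(int).tolist())"
```

```text
s5 773
[52, 53, 35, 17, 6, 12, 3, 52, 120, 137, 132, 137, 133, 139, 138]
s7 783
[55, 48, 35, 9, 14, 19, 15, 54, 128, 161, 180, 185, 171, 104, 75]
s8 793
[54, 50, 35, 10, 14, 14, 12, 47, 120, 166, 183, 184, 169, 107, 73]
s9 790
[125, 123, 88, 50, 47, 18, 13, 14, 8, 23, 119, 190, 173, 110, 75]
s10 725
[129, 126, 125, 99, 50, 46, 19, 14, 19, 14, 16, 105, 173, 104, 73]
s11 604
[125, 123, 129, 117, 73, 44, 32, 15, 19, 10, 6, 99, 175, 109, 72]
s12 279
[125, 126, 125, 126, 112, 77, 26, 8, 11, 13, 15, 92, 177, 107, 74]
s13 311
[121, 119, 123, 124, 116, 73, 28, 13, 13, 14, 4, 90, 192, 158, 82]
```

```bash
python3 -c "
from station import arm
print(arm.sign_off())"
```

```text
the job is handed in; nothing more can be done
None
```

The job is handed in at about 26 s of robot time: the blue cassette was laid flat with its window up, regrasped across its width and put under the press, and the pad is snug on the middle of the window at about 6 mm of spring compression by image estimate; the orange cassette, bottle and beaker were not touched.

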